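Press a display plinth home on the sprung pin of its seating jig

TASK

Take the taller of the two turned plinths from the sloped drying rack and set it upright, wide hollow foot down, in the round nest of the seating jig, over the sprung pin. Press it down against the spring until the rim of its foot sits fully home on the hard stop all round, firmly but without forcing it, and finish while still holding it pressed there: do not let go, because the pin would push it up again. Leave the short plinth and everything else on the bench where they are.

Things in the scene. Friction and masses are not known exactly. Their poses are not given: they have to be found in the camera images.
- tall_plinth: turned wooden plinth to be seated, 64 mm high, about 75 g: round foot 56 mm wide, 10 mm high (moulding above it to 15 mm), then a plain column 36 mm wide up to the flat top. The foot is hollow below (recess 28 mm wide, 8 mm deep) and stands on its rim. Origin: centre of the foot's underside; z runs up the column. Starts in the rack, z tilted 30 degrees towards the rack's low lip
- tall_plinth_top (a point): centre of the tall plinth's flat top, 64 mm up its column; free to be pressed on. Across the column, it can be gripped from 15 mm above the rim to the top, but once it is home the nest surrounds its lowest 22 mm
- short_plinth: turned wooden plinth of the same foot and column diameters but only 36 mm high, standing in the other seat of the rack, 130 mm from the tall one; which seat is which varies. Not wanted: leave it. Origin: centre of the foot's underside, z up the column
- rack: plywood drying rack, fixed (place and yaw vary), 250 mm along its y, 80 mm along its x, 74 mm high at the back. Its board slopes 30 degrees down towards its own -x, with a lip 6 mm high along the low edge. Seats at its y = +65 and -65 mm, where the foot centres lie 45 mm above the bench. Origin: centre of its underside
- jig: seating jig, fixed (place and yaw vary; left or right of the rack): plywood block 120 x 120 x 30 mm with an aluminium nest ring in the middle, 61 mm inside, 80 mm outside diameter, rim 62 mm above the bench. Inside it a flat steel stop face 40 mm above the bench, and a sprung pin in the centre. Origin: centre of the block's underside, z up
- stop: the steel stop disc, 60 mm in diameter, at the bottom of the jig's nest; the hard stop for the rim of the plinth's foot. A few newtons on it beyond the spring's force are enough, more than 40 N is forcing. Origin: centre of its underside, 30 mm above the bench
- stop_face (a point): centre of the stop's upper face, on the axis of the nest, 40 mm above the bench; a plinth that is fully home has its origin here
- pin (a joint): travel of the sprung pin in m: 0 = up, grows as it is pressed. Upright pin 16 mm wide, its flat tip 20 mm above the stop face when up. It enters the foot's recess: the plinth meets it with its rim 12 mm above the stop; at 12 mm travel the rim meets the stop. Spring: 4 N at first (the plinth's weight does not move it), about 8 N at the stop; it springs back when let go
- pin_tip (a point): centre of the pin's flat tip
- brush: flat paint brush, about 170 mm long, lying in the middle of the bench; bystander. Origin: underside of its middle
- paint_jar: black paint jar, 44 mm diameter, 62 mm high; bystander. Origin: centre of its underside
- paint_jar2: white paint jar, 44 mm diameter, 62 mm high; bystander. Origin: centre of its underside
- cup: white plastic cup, 72 mm diameter, 85 mm high; bystander. Origin: centre of its underside
- tape: roll of tape lying flat in the middle, 64 mm diameter, 20 mm high; bystander. Origin: centre of its underside
- palette_knife: palette knife, about 200 mm long, lying at the right side; bystander. Origin: underside of its middle
Mind the look-alikes: they are no part of the job. What is shaped like the tall_plinth but yellow is not meant.

How it is judged:
By the outcome, as a careful person would: the job done as asked, in the order asked, and still so for the second after the job is handed in, while the arm keeps its last pose, push and grip.
It also fails if it takes over 48 s, if anything falls off the work surface, if the arm or the gripper's body presses on something with over 40 N, if the wrist force passes 120 N, or if a joint passes its speed limit or range.

ROBOT

A 6-joint arm with a two-finger parallel gripper is mounted at the origin on the work surface. World frame = base frame: x ahead of the robot, y to its left, z up, the work surface at z = 0. Lengths are in m, angles in rad, forces in N, time in s.
With the tool pointing down it reaches from about 0.25 to 0.725 m from the base axis. Payload 4 kg.
Tool frame: the origin (TCP) lies between the finger pads; the fingertips stand 8 mm ahead of it and the grasp point (between the pads) lies 11 mm behind it (bot.tip_reach is the distance from the TCP to the fingertips, in m); z points along the fingers, y is the line along which they close (so a half turn about z gives the same grasp; the last joint's range is limited). The gripper opens to 85 mm and grips with 20 to 120 N. Pads are 22 mm wide; open, the fingers measure 114 mm over their backs; the gripper's body (76 mm by 85 mm) begins 54 mm behind the grasp point. The pads swing forward as they close: fully open they stand 13 mm farther back than shut.
Start: joints at [1.248, 0.241, 0.005, 1.335, 0, 1.571], TCP at [0.159, 0.474, 0.239] pointing down, gripper open.
Joint ranges: [-2.72, 2.72], [-1.05, 1.87], [-1.09, 1.28], [-1.99, 2.15], [-1.42, 1.44], [-3.14, 3.14]. Speed limits (rad/s): [2.79, 2.79, 3.14, 3.14, 3.14, 3.14].

INTERFACE

Orientations are given as a unit quaternion [x, y, z, w].
In Python, from workcell import bot gives the robot as it stands.
- The arm moves only by the tool move_arm, never from a script. Its argument "deltas" is a list of rows, each a list of 7 numbers: the opening, from 0 (shut) to 1 (fully open), then the shift along the tool's x, y, z in mm, then the turn, a rotation vector about the tool's x, y, z in degrees. In form: [[gripper, tx, ty, tz, ax, ay, az], ...]. A call has 1 to 10 rows; each row shifts and turns the commanded pose from where the row before left it, along the tool's axes as they then stand; what a row does not reach is not made up. A row lasts 1/12 s, in which the tool goes at most 41.7 mm and 7.16 degrees, less where a joint would pass 70% of its speed; a pose out of reach is approached as far as the arm can. A call is refused whole if a number of a shift passes 41.7 or a number of a turn 7.16, either way. A call with a gripper value outside its range is refused whole. The fingers move at their own pace and stop on an object; the grip force is fixed at half the most. Time passes only in rows, so rows that do not move let the fingers close. It gives the time, the measured TCP pose, the force, the opening and the grip force at its end, in the units of the state.
- bot.get_obs(): the state, without advancing time (a new reading comes with each control period).
- bot.camera(name): name is "scene" or "top" or "wrist"; returns the picture (420x560x3 uint8, blue, green, red); there is no depth.
- bot.calibration(name): a dict with "K" (3x3 intrinsics, pixels), "dist_coeffs" ([k1, k2, p1, p2, k3] as OpenCV has them; the pictures are not rectified), "position" and "orientation" of the camera in the world. Camera axes: x right, y down, z forward; pixel columns grow to the right and rows downward; lengths in m; the calibration is good to about 2 mm. A picture is of the moment at which its call begins: read the wrist's pose just before it. calibration takes no time and is no camera call; for the wrist camera it gives the pose at the moment of the call.
- bot.job_done(): hands the job in; it is judged then, once.
Trained networks look in the newest picture that a camera, given by its name, has taken for a name from the list of things; names that differ only in an ending like _2 or _b are one class to them, and where a whole thing is asked for, a point or a joint stands for the part that bears it (a point fixed in the world has none). Each returns a list of dicts, best first, with "conf" (0 to 1); they miss things now and then, are a little off and sometimes report something else, mostly with a low value. They report only what shows in the picture. A call takes as long as a camera call. They do not tell look-alikes from the thing itself.
- bot.outline_of(query, camera): "pixels" (420x560 bool, what is visible of it) and "rect" ([left, top, width, height] in pixels, round what is visible of it).
The state is a dict: "clock": time; "joint_pos": joint angles; "joint_vel": joint speeds; "tau": joint torques, N m; "eef_pos": TCP position; "tool_rot": TCP orientation; "ft_force": force on the tool from outside, world axes, zero at the start; "ft_torque": the same for the moment, N m; "grip_width": finger opening in m; "grasp_force": force on a finger pad.
Only numpy, scipy, OpenCV 4.12 (cv2) and the standard library are available. Lean on these libraries where they do the work, as an engineer would, in place of code of your own. Each camera call takes 0.05 s, during which the arm holds its last target. There are 200 camera calls.

## Working session

There is one attempt and no reset: what is moved stays moved. The work goes in short steps, Python scripts to look and compute and a tool call to move; the robot and the scene stay as the last step left them, time stands still between calls to the robot, and variables do not carry over. Pictures are saved under pics/ and viewed, at most 10 in all, crops included, and the job is handed in when it is done.

Besides the shell and the picture viewer there is one more tool, called after "Request:" as name(argument=value, ...) on one line, values as JSON. move_arm: Moves the arm, as the interface text tells. Its arguments: {"type":"object","properties":{"deltas":{"type":"array","items":{"type":"array","items":{"type":"number"}}}},"required":["deltas"]}

```bash
mkdir -p pics; cat > a.py <<'E'
from workcell import bot
import cv2,numpy as np
o=bot.get_obs();print(o['clock'],o['eef_pos'],o['tool_rot'],o['ft_force'],o['grip_width'])
ims=[]
for c in ['scene','top']:
    im=bot.camera(c).copy();k=bot.calibration(c);print(c,k)
    for q in ['tall_plinth','short_plinth','rack','jig','stop','pin']:
        for r in bot.outline_of(q,c)[:3]:
            p=r['pixels'];ys,xs=np.nonzero(p)
            print(c,q,round(r['conf'],2),r['rect'],xs.mean().round(1),ys.mean().round(1),len(xs))
    cv2.imwrite(f'pics/{c}0.png',im)
print(bot.get_obs()['clock'])
E
python3 a.py
```

```text
0.0 [0.1584219  0.47358406 0.2384167 ] [ 1.60680323e-01  9.87005958e-01 -1.02407273e-03 -1.57638536e-04] [ 0.01309521  0.62508192 -0.21605465] 0.08519939100614933
scene {'K': array([[383.30348581,   0.        , 273.03970087],
       [  0.        , 383.30348581, 210.32233515],
       [  0.        ,   0.        ,   1.        ]]), 'dist_coeffs': array([-0.0535352,  0.       ,  0.       ,  0.       ,  0.       ]), 'position': array([1.06577263, 0.3508681 , 0.90201239]), 'orientation': array([ 0.40384932,  0.8537845 , -0.29924673, -0.13568029])}
scene tall_plinth 0.98 [392.7, 238.7, 23.5, 25.8] 404.2 250.6 369
scene tall_plinth 0.85 [387.5, 266.4, 26.0, 32.0] 401.4 283.4 544
scene tall_plinth 0.33 [202.1, 170.5, 56.6, 43.0] 230.3 191.4 1392
scene short_plinth 0.6 [337.1, 256.6, 20.7, 21.8] 348.8 267.5 322
scene rack 0.8 [318.7, 257.1, 104.9, 64.1] 371.1 290.5 2748
scene jig 0.84 [203.0, 168.7, 60.5, 46.5] 230.1 190.7 1447
scene jig 0.32 [337.1, 255.6, 18.8, 22.4] 348.8 267.7 309
top {'K': array([[533.73631743,   0.        , 281.20861867],
       [  0.        , 533.73631743, 207.78344707],
       [  0.        ,   0.        ,   1.        ]]), 'dist_coeffs': array([-0.06769369,  0.        ,  0.        ,  0.        ,  0.        ]), 'position': array([ 0.50522332, -0.08866578,  1.2785266 ]), 'orientation': array([ 0.70862097, -0.70458444,  0.02660414, -0.02663286])}
top tall_plinth 0.76 [118.7, 267.4, 27.1, 29.1] 132.1 283.2 499
top tall_plinth 0.72 [96.3, 215.0, 27.3, 36.4] 109.5 231.1 563
top short_plinth 0.61 [150.6, 204.6, 26.1, 21.4] 164.2 215.8 444
top rack 0.79 [82.2, 190.2, 114.4, 57.1] 141.1 218.6 3087
top rack 0.44 [150.9, 205.2, 24.0, 19.4] 164.0 215.9 426
top jig 0.92 [327.2, 198.0, 57.1, 59.1] 353.1 227.1 2648
top jig 0.62 [322.4, 138.3, 29.0, 33.7] 335.9 154.2 826
top stop 0.89 [341.1, 216.2, 26.8, 22.6] 355.0 226.8 451
top pin 0.71 [99.9, 213.9, 21.7, 35.6] 108.9 231.0 590
0.7
```

View pics/top0.png

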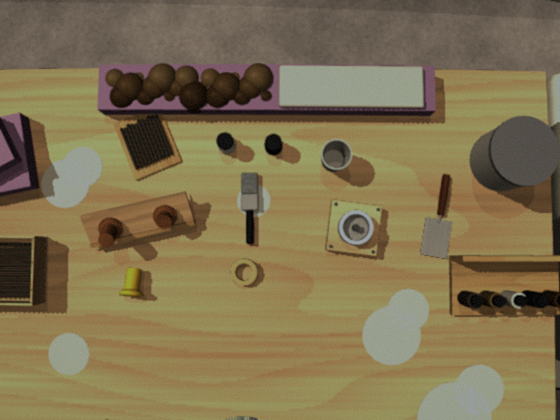

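View pics/scene0.png

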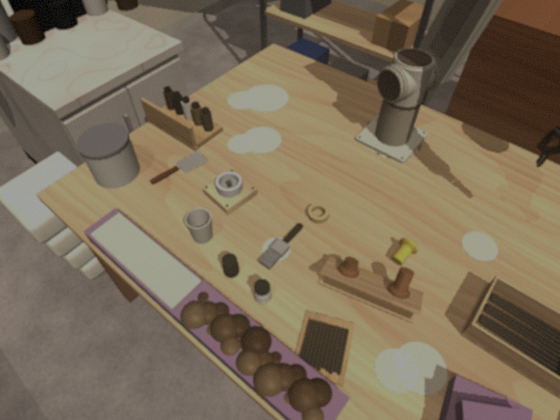

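```bash
cat > h.py <<'E'
from workcell import bot
import cv2,numpy as np
from scipy.spatial.transform import Rotation as R
def proj(c,P,k=None):
    k=k or bot.calibration(c);r=R.from_quat(k['orientation']).as_matrix().T
    return cv2.projectPoints(np.array(P,float).reshape(-1,3),cv2.Rodrigues(r)[0],-r@k['position'],k['K'],k['dist_coeffs'])[0][:,0]
def ray(c,uv,z,k=None):
    k=k or bot.calibration(c);n=cv2.undistortPoints(np.array([[uv]],float),k['K'],k['dist_coeffs'])[0,0]
    d=R.from_quat(k['orientation']).apply([*n,1]);return k['position']+d*(z-k['position'][2])/d[2]
E
python3 - <<'E'
from h import *
for n,uv,z in [('tall',(109,231),.06),('short',(164,216),.06),('stop',(355,227),.05),('ringtop',(355,227),.062)]: print(n,ray('top',uv,z).round(3))
for n,uv,z in [('tall',(401,283),.06),('short',(349,267),.06),('ring',(229.5,184),.062)]: print(n,ray('scene',uv,z).round(3))
print(proj('scene',[[.159,.474,.24],[0,0,0]]),proj('top',[[.159,.474,.24],[0,0,0]]))
a=cv2.imread('pics/top0.png')[180:310,70:210];b=cv2.imread('pics/scene0.png')[230:330,310:430]
f=lambda i:cv2.resize(i,(400,400),interpolation=2)
cv2.imwrite('pics/z.png',np.hstack([f(a),f(b)]))
E
```

```text
tall [0.541 0.307 0.06 ]
short [0.577 0.18  0.06 ]
stop [ 0.554 -0.259  0.05 ]
ringtop [ 0.554 -0.257  0.062]
tall [0.535 0.307 0.06 ]
short [0.577 0.183 0.06 ]
ring [ 0.563 -0.243  0.062]
[[553.66588677 177.29292155]
 [390.50265301 136.54072965]] [[ -7.53817732 422.58041877]
 [242.25371667 462.24786203]]
```

View pics/z.png

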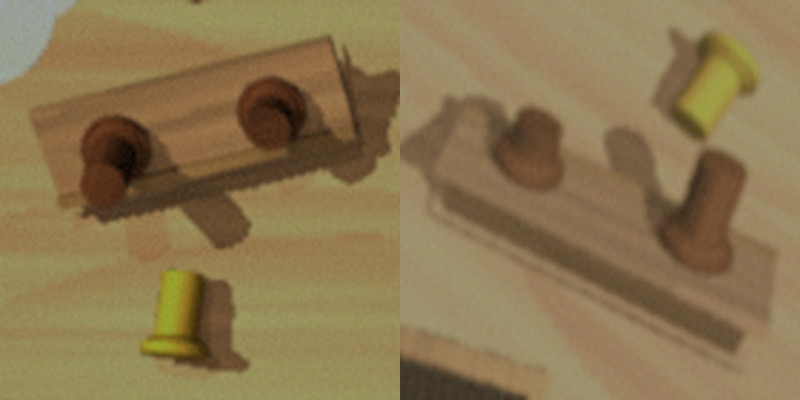

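```bash
cat >> h.py <<'E'
def rackpose(yaw):
    rx=np.array([np.cos(yaw),np.sin(yaw),0]);ry=np.array([-rx[1],rx[0],0]);a=np.array([0,0,np.cos(np.pi/6)])-.5*rx
    return rx,ry,a
def plan(p,Rt):
    o=bot.get_obs();Rc=R.from_quat(o['tool_rot']);rv=np.degrees((Rc.inv()*Rt).as_rotvec())
    print('turn deg',rv.round(2),'n>=',abs(rv).max()/7.16)
    print('shift mm in final axes',(Rt.inv().apply(np.array(p)-o['eef_pos'])*1000).round(1), 'in current axes',(Rc.inv().apply(np.array(p)-o['eef_pos'])*1000).round(1),'pos',o['eef_pos'].round(4),'t',o['clock'],'f',o['ft_force'].round(1),o['grip_width'])
E
cat > fit.py <<'E'
from h import *
from scipy.optimize import least_squares
obs={'top':[(110.6,228.7),(106,239.8),(165.2,216.4)],'scene':[(399.1,291.2),(406.6,270),(349,271.2),(349.6,259.2)]}
K={c:bot.calibration(c) for c in obs}
def f(q):
    rx,ry,a=rackpose(q[2]);F=np.array([q[0],q[1],.045]);S=F-.13*ry
    r=[]
    for c in obs:
        P=[F+.01*a,F+.064*a,S+.01*a,S+.036*a][:len(obs[c])]
        r.append((proj(c,P,K[c])-obs[c]).ravel()*(1 if c=='top' else 1))
    return np.concatenate(r)
s=least_squares(f,[.55,.3,.28],loss='soft_l1');print(s.x,f(s.x).round(1))
rx,ry,a=rackpose(s.x[2]);F=np.array([s.x[0],s.x[1],.045])
Rt=R.from_matrix(np.c_[np.cross(ry,-a),ry,-a])
plan(F+a*.137,Rt)
E
python3 fit.py
```

```text
[0.55212677 0.30902942 0.23501873] [-1.  -0.2 -0.6 -0.2 -1.  -0.6 -0.8 -3.1 -0.5 -0.2 -1.1 -3.2  1.3  0.2]
turn deg [ -8.36 -29.21 -31.22] n>= 4.360289768498148
shift mm in final axes [-200.9 -252.3  203.4] in current axes [-367.5  -68.1   75.7] pos [0.1586 0.4742 0.2393] t 0.7 f [ 0.6 -0.2  0.2] 0.08517007648335108
```

Request:
move_arm(deltas=[[1,0,0,0,-1.67,-5.84,-6.24],[1,0,0,0,-1.67,-5.84,-6.24],[1,0,0,0,-1.67,-5.84,-6.24],[1,0,0,0,-1.67,-5.84,-6.24],[1,0,0,0,-1.67,-5.84,-6.24]])

```text
clock: 1.12
eef_pos: [0.1585, 0.4748, 0.24]
tool_rot: [-0.067, 0.974, 0.026, 0.215]
ft_force: [0.0, 0.4, 0.2]
grip_width: 0.0853
grasp_force: 0.0
```

Request:
move_arm(deltas=[[1,-20,-25,20,0,0,0],[1,-20,-25,20,0,0,0],[1,-20,-25,20,0,0,0],[1,-20,-25,20,0,0,0],[1,-20,-25,20,0,0,0],[1,-20,-25,20,0,0,0],[1,-20,-25,20,0,0,0],[1,-20,-25,20,0,0,0],[1,-20,-25,20,0,0,0],[1,-20,-25,20,0,0,0]])

```text
clock: 1.95
eef_pos: [0.4566, 0.2636, 0.136]
tool_rot: [-0.064, 0.975, 0.025, 0.213]
ft_force: [0.5, 0.6, 0.1]
grip_width: 0.0852
grasp_force: 0.0
```

```bash
cat > w.py <<'E'
from h import *
import sys
k=bot.calibration('wrist');im=bot.camera('wrist').copy()
F=np.array([.552,.309,.045]);rx,ry,a=rackpose(.235)
Rt=R.from_matrix(np.c_[np.cross(ry,-a),ry,-a]);plan(F+a*.137,Rt)
print(k['position'],R.from_quat(k['orientation']).as_matrix().round(2).tolist(),k['K'][0])
print(proj('wrist',[F+.01*a,F+.064*a],k))
for q in ['tall_plinth']:
    for r in bot.outline_of(q,'wrist')[:3]: print(q,r['conf'],r['rect'])
for P,col in ((.01,(0,255,0)),(.064,(255,255,0))):
    rad=.028 if P==.01 else .018
    t=np.linspace(0,6.28,40);e=np.cross(a,ry)
    pts=F+P*a+rad*(np.cos(t)[:,None]*ry+np.sin(t)[:,None]*e)
    cv2.polylines(im,[proj('wrist',pts,k).round().astype(int).reshape(-1,1,2)],True,col,1)
cv2.imwrite('pics/w1.png',im)
E
python3 w.py
```

```text
turn deg [-1.91 -5.08 -5.89] n>= 0.8222147945582852
shift mm in final axes [-42.2  27.3  -9. ] in current axes [-38.2  31.  -13.6] pos [0.4605 0.2591 0.1347] t 2.0 f [ 4.3 -2.5 -0.5] 0.08526319825442802
[0.32850719 0.24385771 0.22494505] [[-0.14, 0.73, 0.67], [0.99, 0.09, 0.11], [0.02, 0.68, -0.73]] [363.02464621   0.         280.33426769]
[[318.90930158 273.62275304]
 [325.30451411 307.63559818]]
tall_plinth 0.93 [234.9, 23.7, 111.1, 136.4]
tall_plinth 0.63 [281.2, 236.4, 75.7, 95.0]
```

View pics/w1.png

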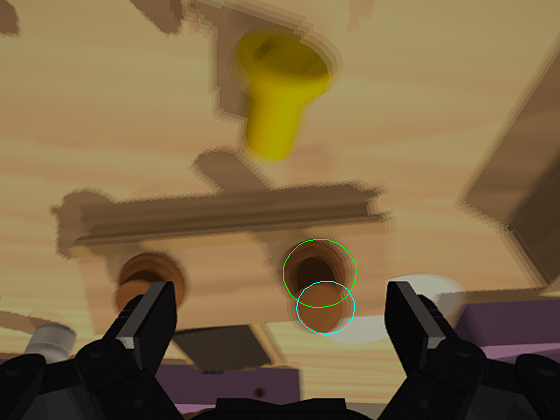

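Request:
move_arm(deltas=[[1,0,0,0,-1,-2.5,-3],[1,0,0,0,-1,-2.6,-3],[1,-14,9,-3,0,0,0],[1,-14,9,-3,0,0,0],[1,-14,9,-3,0,0,0],[1,0,0,0,0,0,0],[1,0,0,0,0,0,0],[1,0,0,0,0,0,0]])

```text
clock: 2.72
eef_pos: [0.4784, 0.2982, 0.1639]
tool_rot: [-0.118, 0.959, 0.033, 0.255]
ft_force: [-0.7, -0.8, -0.9]
grip_width: 0.0852
grasp_force: 0.0
```

```bash
sed -i 's/w1.png/w2.png/' w.py; python3 w.py
```

```text
turn deg [ 0.48 -0.22  0.47] n>= 0.06731642261038448
shift mm in final axes [-5.  -6.3  2.9] in current axes [-5.  -6.4  2.8] pos [0.4783 0.2979 0.1636] t 2.7667 f [-0.3 -0.6 -0.3] 0.08547965595309313
[0.3458162  0.26446608 0.24122445] [[-0.24, 0.65, 0.72], [0.97, 0.16, 0.18], [0.0, 0.74, -0.67]] [363.02464621   0.         280.33426769]
[[270.17975733 209.63224041]
 [268.65211012 235.82185241]]
tall_plinth 0.8 [234.1, 173.8, 71.4, 87.7]
tall_plinth 0.63 [199.8, 3.4, 88.4, 76.6]
```

View pics/w2.png

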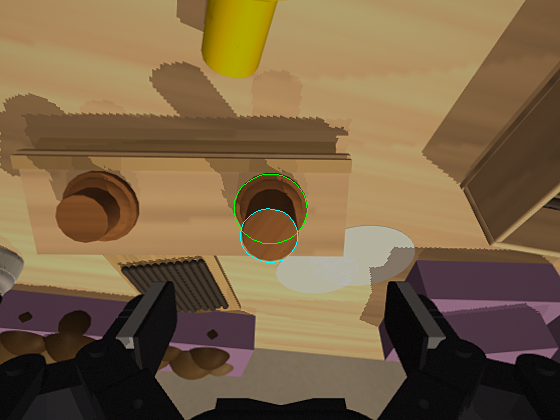

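Request:
move_arm(deltas=[[1,-2.5,-3.1,11,0.4,-0.2,0.4],[1,-2.5,-3.1,14,0,0,0],[1,0,0,16,0,0,0],[1,0,0,16,0,0,0],[1,0,0,16,0,0,0],[1,0,0,15,0,0,0],[1,0,0,10,0,0,0],[1,0,0,7,0,0,0],[1,0,0,0,0,0,0],[1,0,0,0,0,0,0]])

```text
clock: 3.65
eef_pos: [0.5362, 0.306, 0.0762]
tool_rot: [-0.114, 0.959, 0.031, 0.258]
ft_force: [-0.4, 0.6, 0.1]
grip_width: 0.0855
grasp_force: 0.0
```

```bash
sed -i 's/w2.png/w3.png/' w.py; python3 w.py
```

```text
turn deg [0.13 0.13 0.02] n>= 0.018276881801279534
shift mm in final axes [   2.2   -0.9 -101.5] in current axes [   2.    -0.7 -101.6] pos [0.5364 0.3062 0.0768] t 3.7 f [0.1 0.4 0.1] 0.085387902894799
[0.40287478 0.27365149 0.15283495] [[-0.23, 0.65, 0.73], [0.97, 0.15, 0.18], [0.0, 0.75, -0.66]] [363.02464621   0.         280.33426769]
[[278.88073837 262.54781644]
 [278.58526902 332.46554781]]
tall_plinth 0.64 [152.4, 0.2, 112.3, 46.4]
```

View pics/w3.png

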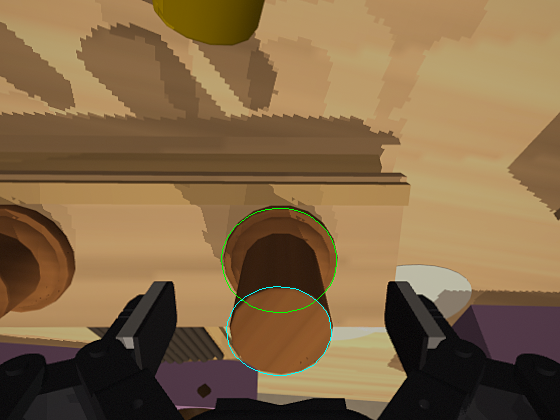

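Request:
move_arm(deltas=[[1,2,-0.7,0,0,0,0],[0,0,0,0,0,0,0],[0,0,0,0,0,0,0],[0,0,0,0,0,0,0],[0,0,0,0,0,0,0],[0,0,0,0,0,0,0],[0,0,0,0,0,0,0],[0,0,0,0,0,0,0],[0,0,0,0,0,0,0],[0,0,0,0,0,0,0]])

```text
clock: 4.58
eef_pos: [0.535, 0.3052, 0.0759]
tool_rot: [-0.114, 0.959, 0.032, 0.258]
ft_force: [-4.4, -0.5, 6.3]
grip_width: 0.0346
grasp_force: 59.2
```

Request:
move_arm(deltas=[[0,0,0,-4,0,0,0],[0,0,0,-10,0,0,0],[0,0,0,-16,0,0,0],[0,0,0,-18,0,0,0],[0,0,0,-18,0,0,0],[0,0,0,-18,0,0,0],[0,0,0,-18,0,0,0],[0,0,0,-10,0,0,0],[0,0,0,0,0,0,0]])

```text
clock: 5.33
eef_pos: [0.4806, 0.2925, 0.1751]
tool_rot: [-0.114, 0.958, 0.033, 0.26]
ft_force: [0.0, 0.0, -0.9]
grip_width: 0.0349
grasp_force: 59.8
```

```bash
cat > j.py <<'E'
from h import *
yaw=.235;rx,ry,a=rackpose(yaw)
Rt=R.from_matrix(np.c_[-rx,ry,[0,0,-1]])
for c in ['top','scene']:
    bot.camera(c)
    for q in ['jig','stop']:
        for r in bot.outline_of(q,c)[:1]:
            x,y,w,h=r['rect'];print(c,q,r['conf'],r['rect'],ray(c,(x+w/2,y+h/2),.045).round(4))
plan([.51,-.255,.22],Rt)
E
python3 j.py
```

```text
top jig 0.95 [325.9, 199.2, 57.6, 57.3] [ 0.5527 -0.2587  0.045 ]
top stop 0.56 [341.7, 216.9, 25.1, 25.5] [ 0.5485 -0.2576  0.045 ]
scene jig 0.69 [202.1, 170.1, 57.8, 44.9] [ 0.5752 -0.2275  0.045 ]
scene stop 0.6 [222.0, 176.5, 16.3, 12.2] [ 0.5478 -0.2571  0.045 ]
turn deg [ 0.07 30.    0.05] n>= 4.189607264240584
shift mm in final axes [  98.2 -538.4  -49. ] in current axes [  60.8 -538.2  -92.2] pos [0.4801 0.2914 0.171 ] t 5.6333 f [-0.9  0.5 -0.2] 0.03502839416836933
```

Request:
move_arm(deltas=[[0,0,0,-10,0,6,0],[0,0,0,-10,0,6,0],[0,0,0,-10,0,6,0],[0,0,0,-10,0,6,0],[0,0,0,-10,0,6,0],[0,0,0,0,0,0,6.4],[0,0,0,0,0,0,6.4],[0,0,0,0,0,0,6.4],[0,0,0,0,0,0,6.4],[0,0,0,0,0,0,6.4]])

```text
clock: 6.47
eef_pos: [0.4659, 0.2881, 0.2179]
tool_rot: [0.163, 0.987, 0.001, -0.0]
ft_force: [0.6, 0.5, -1.5]
grip_width: 0.0346
grasp_force: 59.9
```

```bash
cat > j2.py <<'E'
from h import *
rx,ry,a=rackpose(np.radians(-25))
Rt=R.from_matrix(np.c_[-rx,ry,[0,0,-1]])
plan([.549,-.257,.20],Rt);print(bot.get_obs()['joint_pos'])
E
python3 j2.py
```

```text
turn deg [ 0.06 -0.02  6.2 ] n>= 0.8662527025267543
shift mm in final axes [-305.7 -458.8   17.9] in current axes [-254.3 -489.2   17.3] pos [0.4659 0.2881 0.2179] t 6.4667 f [ 0.6  0.5 -1.5] 0.034586020842693764
[5.53322914e-01 3.44256349e-01 9.12528308e-02 1.31707477e+00
 8.65391124e-04 8.81403759e-01]
```

Request:
move_arm(deltas=[[0,0,0,0,0,0,6.2],[0,-17,-25.5,0,0,0,0],[0,-17,-25.5,0,0,0,0],[0,-17,-25.5,0,0,0,0],[0,-17,-25.5,0,0,0,0],[0,-17,-25.5,0,0,0,0],[0,-17,-25.5,0,0,0,0],[0,-17,-25.5,0,0,0,0],[0,-17,-25.5,0,0,0,0],[0,-17,-25.5,0,0,0,0]])

```text
clock: 7.3
eef_pos: [0.509, 0.0141, 0.2179]
tool_rot: [0.214, 0.977, 0.001, 0.0]
ft_force: [-0.6, -0.4, -0.8]
grip_width: 0.0347
grasp_force: 60.1
```

Request:
move_arm(deltas=[[0,-17,-25.5,0,0,0,0],[0,-17,-25.5,0,0,0,0],[0,-17,-25.5,0,0,0,0],[0,-17,-25.5,0,0,0,0],[0,-17,-25.5,0,0,0,0],[0,-17,-25.5,0,0,0,0],[0,-17,-25.5,0,0,0,0],[0,0,0,0,0,0,0],[0,0,0,0,0,0,0],[0,0,0,0,0,0,0]])

```text
clock: 8.13
eef_pos: [0.5422, -0.1961, 0.2173]
tool_rot: [0.214, 0.977, 0.002, -0.0]
ft_force: [-0.9, 0.4, -2.1]
grip_width: 0.035
grasp_force: 60.2
```

```bash
cat > v.py <<'E'
from h import *
import sys
J=np.array([float(sys.argv[2]),float(sys.argv[3])])
k=bot.calibration('wrist');im=bot.camera('wrist').copy();o=bot.get_obs()
T=R.from_quat(o['tool_rot']);t=np.linspace(0,2*np.pi,60);ci=np.c_[np.cos(t),np.sin(t),0*t]
def d(P,col): cv2.polylines(im,[proj('wrist',P,k).round().astype(int).reshape(-1,1,2)],True,col,1)
for r,z,c in ((.04,.062,(0,255,0)),(.0305,.062,(0,255,0)),(.008,.06,(0,0,255))): d(np.r_[J,z]+r*ci,c)
for r,z,c in ((.018,-.029,(255,255,0)),(.028,.025,(255,255,0)),(.028,.035,(255,0,255))): d(o['eef_pos']+T.apply(r*ci+[0,0,z]),c)
cv2.imwrite('pics/'+sys.argv[1],im)
exec(open('j2.py').read())
E
python3 v.py v1.png .549 -.257
```

```text
turn deg [ 0.16 -0.06  0.37] n>= 0.051501999811047756
shift mm in final axes [-32.1 -52.9  17.6] in current axes [-31.8 -53.1  17.4] pos [ 0.5423 -0.1955  0.2176] t 8.1833 f [-0.   0.4 -0.8] 0.03477374354947833
[-0.34754441  0.40310571  0.17703356  1.34552344  0.00293738  0.08235075]
```

View pics/v1.png

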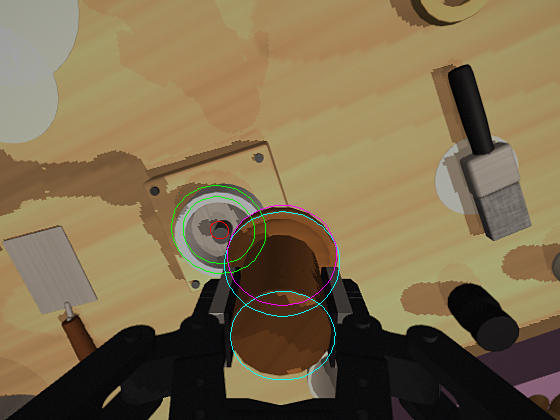

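```bash
cat > e.py <<'E'
from h import *
import sys
from itertools import product
J=np.array([float(sys.argv[2]),float(sys.argv[3])])
k=bot.calibration('wrist');im=bot.camera('wrist').copy();o=bot.get_obs()
T=R.from_quat(o['tool_rot']);t=np.linspace(0,2*np.pi,120,endpoint=False);ci=np.c_[np.cos(t),np.sin(t),0*t]
g=cv2.GaussianBlur(im,(0,0),1.0).astype(np.float32)
def samp(uv): return cv2.remap(g,uv[:,0].astype(np.float32)[None],uv[:,1].astype(np.float32)[None],1)[0]
def score(f):  # f(dr)-> world pts; colour step across the curve
    a=proj('wrist',f(.0008),k);b=proj('wrist',f(-.0008),k)
    return np.minimum(abs(samp(a)-samp(b)).sum(1),60).mean()
best=(-1,)
for dx,dy in product(np.arange(-.01,.0101,.0005),repeat=2):
    s=sum(score(lambda d,r=r:np.r_[J+[dx,dy],.062]+(r+d)*ci) for r in (.04,.0305))
    if s>best[0]:best=(s,J[0]+dx,J[1]+dy)
print('ring',np.round(best,4));Jb=np.array(best[1:])
bp=(-1,)
pl=lambda x,y,z,r,d,h:o['eef_pos']+T.apply((r+d)*ci+[x,y,z-h])
for dx,dy,z in product(np.arange(-.005,.0051,.0005),np.arange(-.004,.0041,.0005),np.arange(.027,.0441,.001)):
    s=score(lambda d:pl(dx,dy,z,.018,d,.064))+score(lambda d:pl(dx,dy,z,.028,d,.010))
    if s>bp[0]:bp=(s,dx,dy,z)
print('plinth tool x,y,z of origin',np.round(bp,4))
def d(P,col): cv2.polylines(im,[proj('wrist',P,k).round().astype(int).reshape(-1,1,2)],True,col,1)
for r in (.04,.0305): d(np.r_[Jb,.062]+r*ci,(0,255,0))
for r,h in ((.018,.064),(.028,.01)): d(pl(*bp[1:],r,0,h),(255,255,0))
cv2.imwrite('pics/'+sys.argv[1],im)
Rt=R.from_matrix(np.c_[T.as_matrix()[:2,0].tolist()+[0],T.as_matrix()[:2,1].tolist()+[0],[0,0,-1]])
p=np.r_[Jb,.04+.02+bp[3]]-Rt.apply([bp[1],bp[2],0])
print('to 20 mm above stop:');plan(p,Rt)
E
python3 e.py v2.png .549 -.257
```

```text
ring [80.5728  0.554  -0.2575]
plinth tool x,y,z of origin [ 9.48277e+01 -5.00000e-04 -5.00000e-04  3.80000e-02]
to 20 mm above stop:
turn deg [ 0.17 -0.03  0.  ] n>= 0.023055705236271314
shift mm in final axes [-36.1 -51.3 119.9] in current axes [-36.1 -51.7 119.8] pos [ 0.5423 -0.1951  0.2179] t 8.2333 f [-0.6 -0.1 -0.8] 0.03503558168117104
```

View pics/v2.png

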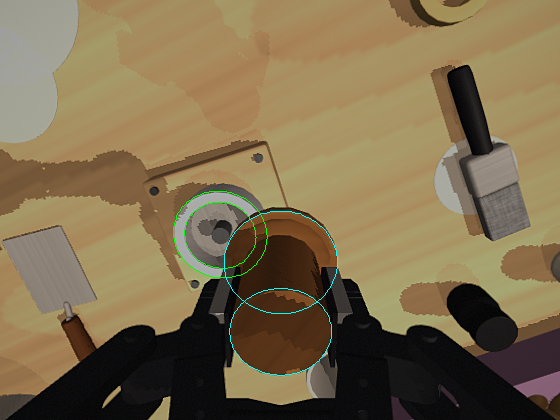

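Request:
move_arm(deltas=[[0,0,0,12,0.17,0,0],[0,0,0,17,0,0,0],[0,0,0,17,0,0,0],[0,0,0,17,0,0,0],[0,0,0,12,0,0,0],[0,0,0,5,0,0,0],[0,0,0,0,0,0,0],[0,0,0,0,0,0,0]])

```text
clock: 8.9
eef_pos: [0.5428, -0.1954, 0.1389]
tool_rot: [0.213, 0.977, -0.0, 0.0]
ft_force: [-0.3, 0.7, 0.1]
grip_width: 0.0348
grasp_force: 60.2
```

```bash
python3 e.py v3.png .554 -.2575
```

```text
ring [65.8946  0.5545 -0.2575]
plinth tool x,y,z of origin [ 9.26233e+01 -0.00000e+00  0.00000e+00  3.80000e-02]
to 20 mm above stop:
turn deg [-0.01  0.13  0.  ] n>= 0.01756109204292084
shift mm in final axes [-36.  -51.4  41.5] in current axes [-35.9 -51.4  41.6] pos [ 0.5432 -0.1958  0.1395] t 8.95 f [ 0.9  0.  -1.1] 0.03467601150739752
```

View pics/v3.png

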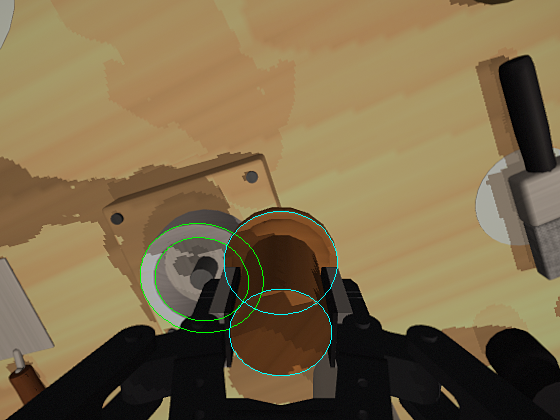

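Request:
move_arm(deltas=[[0,-7,-10,0,0,0,0],[0,-10,-14,0,0,0,0],[0,-10,-14,0,0,0,0],[0,-6,-9,0,0,0,0],[0,-3,-4.4,0,0,0,0],[0,0,0,6,0,0,0],[0,0,0,10,0,0,0],[0,0,0,10,0,0,0],[0,0,0,4,0,0,0],[0,0,0,0,0,0,0]])

```text
clock: 9.78
eef_pos: [0.5523, -0.2564, 0.106]
tool_rot: [0.213, 0.977, 0.0, -0.002]
ft_force: [-0.9, 0.0, -1.2]
grip_width: 0.0348
grasp_force: 60.1
```

```bash
cat > q.py <<'E'
from h import *
o=bot.get_obs();T=R.from_quat(o['tool_rot'])
print('err in tool axes mm',T.inv().apply(np.r_[.5543,-.2575,0.078]-o['eef_pos'])*1000,o['eef_pos'],o['ft_force'],o['ft_torque'])
E
python3 q.py
```

```text
err in tool axes mm [-2.41321096 -0.10936186 28.03020501] [ 0.5522599  -0.25644236  0.1060401 ] [-0.93394726  0.00626711 -1.16979885] [-0.04224292  0.04318922  0.00397935]
```

Request:
move_arm(deltas=[[0,-2.2,0,0,0,0,0],[0,0,0,0,0,0,0],[0,0,0,3,0,0,0],[0,0,0,3,0,0,0],[0,0,0,3,0,0,0],[0,0,0,2,0,0,0],[0,0,0,0,0,0,0],[0,0,0,0,0,0,0]])

```text
clock: 10.45
eef_pos: [0.5556, -0.2587, 0.0972]
tool_rot: [0.214, 0.977, -0.0, -0.0]
ft_force: [-0.8, -0.8, -0.3]
grip_width: 0.035
grasp_force: 60.1
```

```bash
python3 q.py
```

```text
err in tool axes mm [ 1.68537335  0.59005785 19.23582365] [ 0.55558783 -0.25873483  0.09723596] [-0.826828   -0.7872047  -0.31858515] [-0.00202168  0.02866992  0.00715835]
```

Request:
move_arm(deltas=[[0,0.7,0.2,0,0,0,0],[0,0,0,1.5,0,0,0],[0,0,0,1.5,0,0,0],[0,0,0,1.5,0,0,0],[0,0,0,0,0,0,0]])

```text
clock: 10.87
eef_pos: [0.555, -0.2582, 0.0926]
tool_rot: [0.213, 0.977, -0.0, -0.0]
ft_force: [0.3, 0.2, -0.9]
grip_width: 0.0348
grasp_force: 60.1
```

Request:
move_arm(deltas=[[0,0,0,1.5,0,0,0],[0,0,0,1,0,0,0],[0,0,0,0,0,0,0]])

```text
clock: 11.12
eef_pos: [0.5551, -0.2582, 0.0902]
tool_rot: [0.214, 0.977, -0.0, 0.0]
ft_force: [-0.5, 1.0, -0.7]
grip_width: 0.035
grasp_force: 60.1
```

```bash
python3 q.py
```

```text
err in tool axes mm [ 1.02324597  0.33589418 12.18857502] [ 0.55509031 -0.25822941  0.09018871] [-0.4707611   1.02951491 -0.6599295 ] [-0.04625901 -0.01935262 -0.03976539]
```

Request:
move_arm(deltas=[[0,0.5,0.2,1,0,0,0],[0,0,0,1,0,0,0],[0,0,0,1,0,0,0],[0,0,0,0,0,0,0]])

```text
clock: 11.45
eef_pos: [0.5549, -0.2579, 0.0875]
tool_rot: [0.213, 0.977, -0.0, 0.0]
ft_force: [0.0, 0.7, -1.7]
grip_width: 0.035
grasp_force: 60.1
```

Request:
move_arm(deltas=[[0,0,0,1,0,0,0],[0,0,0,1,0,0,0],[0,0,0,1,0,0,0],[0,0,0,0,0,0,0]])

```text
clock: 11.78
eef_pos: [0.555, -0.258, 0.0848]
tool_rot: [0.213, 0.977, -0.0, 0.001]
ft_force: [-0.8, 0.7, 3.3]
grip_width: 0.0345
grasp_force: 60.2
```

Request:
move_arm(deltas=[[0,0,0,1,0,0,0],[0,0,0,1,0,0,0],[0,0,0,1,0,0,0],[0,0,0,0,0,0,0]])

```text
clock: 12.12
eef_pos: [0.5551, -0.258, 0.0816]
tool_rot: [0.213, 0.977, -0.0, 0.0]
ft_force: [-2.0, 0.0, 4.5]
grip_width: 0.0345
grasp_force: 60.2
```

Request:
move_arm(deltas=[[0,0,0,1,0,0,0],[0,0,0,1,0,0,0],[0,0,0,1,0,0,0],[0,0,0,0,0,0,0]])

```text
clock: 12.45
eef_pos: [0.555, -0.258, 0.0787]
tool_rot: [0.214, 0.977, -0.0, 0.0]
ft_force: [-1.5, 0.3, 6.7]
grip_width: 0.0351
grasp_force: 60.3
```

Request:
move_arm(deltas=[[0,0,0,1,0,0,0],[0,0,0,1,0,0,0],[0,0,0,0,0,0,0],[0,0,0,0,0,0,0]])

```text
clock: 12.78
eef_pos: [0.5551, -0.258, 0.077]
tool_rot: [0.214, 0.977, -0.0, 0.001]
ft_force: [-0.9, 0.8, 6.0]
grip_width: 0.0346
grasp_force: 60.4
```

Request:
move_arm(deltas=[[0,0,0,1,0,0,0],[0,0,0,1,0,0,0],[0,0,0,0,0,0,0]])

```text
clock: 13.03
eef_pos: [0.5551, -0.258, 0.0754]
tool_rot: [0.213, 0.977, -0.0, 0.001]
ft_force: [-2.7, 0.9, 8.7]
grip_width: 0.0347
grasp_force: 61.2
```

Request:
move_arm(deltas=[[0,0,0,1,0,0,0],[0,0,0,0,0,0,0]])

```text
clock: 13.2
eef_pos: [0.5551, -0.258, 0.0753]
tool_rot: [0.214, 0.977, -0.0, 0.001]
ft_force: [-3.4, 2.3, 12.6]
grip_width: 0.0346
grasp_force: 61.4
```

Request:
move_arm(deltas=[[0,0,0,0.5,0,0,0],[0,0,0,0,0,0,0]])

```text
clock: 13.37
eef_pos: [0.5551, -0.258, 0.0752]
tool_rot: [0.214, 0.977, -0.0, 0.001]
ft_force: [-5.3, 1.9, 15.2]
grip_width: 0.0348
grasp_force: 61.4
```

Request:
move_arm(deltas=[[0,0.5,0,0,0,0,0],[0,0,0,0,0,0,0],[0,0,0,0,0,0,0]])

```text
clock: 13.62
eef_pos: [0.5551, -0.258, 0.0752]
tool_rot: [0.214, 0.977, -0.0, 0.002]
ft_force: [-2.9, 2.3, 14.3]
grip_width: 0.0348
grasp_force: 61.4
```

```bash
python3 q.py; python3 e.py v4.png .5543 -.2575; python3 -c "
import cv2;im=cv2.imread('pics/v4.png')[180:400,160:400];cv2.imwrite('pics/v5.png',cv2.resize(im,None,fx=2.5,fy=2.5))"
```

```text
err in tool axes mm [ 0.93233315  0.14311106 -2.77834141] [ 0.5550953  -0.25802332  0.07522465] [-2.8925555   2.29895997 14.28007273] [ 0.41627594  0.7757928  -0.02440616]
ring [74.1413  0.5538 -0.258 ]
plinth tool x,y,z of origin [ 9.25677e+01 -0.00000e+00  0.00000e+00  3.70000e-02]
to 20 mm above stop:
turn deg [-0.01  0.18 -0.  ] n>= 0.02516145034077973
shift mm in final axes [  1.2  -0.5 -21.8] in current axes [  1.1  -0.6 -21.8] pos [ 0.5551 -0.258   0.0752] t 13.6667 f [-4.3  2.2 13.8] 0.034753064424669654
```

View pics/v5.png

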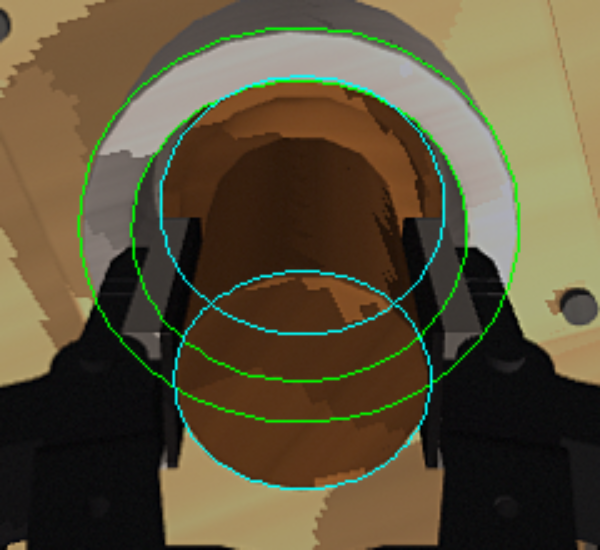

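Request:
move_arm(deltas=[[0,0.5,0,0,0,0.5,0],[0,0,0,0,0,0,0],[0,0,0,0,0,0,0]])

```text
clock: 13.92
eef_pos: [0.5552, -0.2581, 0.0753]
tool_rot: [0.214, 0.977, 0.0, -0.002]
ft_force: [-2.9, 1.6, 12.5]
grip_width: 0.0354
grasp_force: 61.4
```

```bash
python3 q.py
```

```text
err in tool axes mm [ 1.037317    0.15452318 -2.70692258] [ 0.55516679 -0.25806877  0.07528845] [-2.8792729   1.60674143 12.54146219] [ 0.24998588  0.52033391 -0.04589434]
```

Request:
move_arm(deltas=[[0,0,0,0,0,0.5,0],[0,0,0,0,0,0,0],[0,0,0,0,0,0,0]])

```text
clock: 14.17
eef_pos: [0.5554, -0.2582, 0.0754]
tool_rot: [0.214, 0.977, 0.001, -0.006]
ft_force: [-2.3, 2.0, 13.0]
grip_width: 0.0344
grasp_force: 61.4
```

```bash
python3 q.py
```

```text
err in tool axes mm [ 1.29985075  0.13943922 -2.56205937] [ 0.55539311 -0.2581559   0.07542161] [-2.30166179  2.04533039 12.96614298] [0.21373731 0.48273382 0.02856662]
```

Request:
move_arm(deltas=[[0,0,0,0,0,-0.6,0],[0,0,0,0.7,0,0,0],[0,0,0,0,0,0,0],[0,0,0,0,0,0,0]])

```text
clock: 14.5
eef_pos: [0.5552, -0.2581, 0.0752]
tool_rot: [0.213, 0.977, 0.0, -0.001]
ft_force: [-2.5, 1.9, 15.8]
grip_width: 0.0346
grasp_force: 61.5
```

```bash
python3 q.py
```

```text
err in tool axes mm [ 1.07904694  0.11691177 -2.76104481] [ 0.55522621 -0.25805451  0.07523667] [-2.45466476  1.87478413 15.75009012] [0.37903013 0.74289731 0.03132446]
```

Request:
move_arm(deltas=[[0,0.5,0,0.7,0,0,0],[0,0,0,0,0,0,0],[0,0,0,0,0,0,0]])

```text
clock: 14.75
eef_pos: [0.5552, -0.2581, 0.0752]
tool_rot: [0.214, 0.977, -0.0, -0.0]
ft_force: [-3.7, 2.2, 18.1]
grip_width: 0.0348
grasp_force: 61.7
```

```bash
python3 q.py
```

```text
err in tool axes mm [ 1.04153248  0.14444223 -2.82119191] [ 0.55518357 -0.25806527  0.07517785] [-3.66675334  2.156356   18.11145434] [ 0.43960709  0.78695625 -0.01142091]
```

```bash
python3 -c "
from workcell import bot
print(bot.job_done())"
```

```text
the job is handed in; nothing more can be done
None
```

I handed the job in with the tall plinth upright in the jig nest, still gripped and pressed on the stop with about 18 N (spring included). The tool height stopped changing as I pressed, so I take the rim to be home; I judged "all round" from tilt and force readings, because I couldn't see the rim.

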